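# Reset a length stop, taking up the backlash

### The job

The jig's stop is set too close to the pine block. Turn the handwheel clockwise (seen from above) to wind the stop back until its block-side face is well past the left edge of the index clip on the fence (5 mm or more), then wind it in again counter-clockwise until that face is exactly in line with that edge, so that the gear's free play is left taken up in the winding-in direction. Then slide the pine block along the fence until it sits flat against both the stop and the fence, without shifting the stop; leave the tape measure and the mug where they are.

Things in the scene. Friction and masses are not known exactly. Their poses are not given: they have to be found in the camera images.
- stop_jig: fixed length-stop jig (place and yaw vary). Origin on the table under the handwheel's upright axis; x points away from the robot, y to the robot's left along the fence. Aluminium fence: front face (robot side) at x = -95 mm, 16 mm thick, 50 mm high, from y = -150 to +120 mm. Grey handwheel 168 mm across, rim top 90 mm and hub top 94 mm above the table, over a gearbox 84 mm wide.
- stop: dark steel stop in front of the fence: block 44 mm deep (x), 24 mm wide (y), 4 to 69 mm high, carried by a bridge over fence and clip, driven by the wheel through a rack and worn pinion, 25 mm per radian. Wheel clockwise from above moves it to jig +y (back, away from the block), counter-clockwise to -y (in). Shoving it directly needs about 36 N. The origin is no useful point: use stop_face.
- stop_face (a point): centre of the stop's working face, 20 mm above the table, 121 mm in front of the jig's origin (x = -121 mm). The face looks along jig -y, to the right, towards the pine block; the stop's body lies on its +y side. Starts 17 to 63 mm to the -y side of the mark.
- mark (a point): the mark: left-hand (+y) edge of the small brass index clip (22 x 14 x 4 mm) fixed on top of the fence, 54 mm above the table. Axes parallel to the jig's. The stop is set when stop_face has the same jig y as this point.
- handwheel (a joint): free play of the handwheel against its pinion, -0.15 to +0.15 rad. At -0.15 it is taken up for winding back (clockwise), at +0.15 for winding in (counter-clockwise); in between, the wheel turns freely and the stop stands still. It stays where it is left (light friction).
- crank_grip (a point): middle of the upright black crank grip, a free-spinning round handle 23 mm thick, from 94 to 151 mm above the table, this point at 124 mm; it travels round the jig's origin on a circle of 70 mm radius. Driving the stop takes about 13 N here, crossing the free play about 1 N. It may be pushed round with closed fingers or gripped from above.
- pine_block: loose pine offcut, 60 x 75 x 40 mm (x, y, z), origin at the centre of its underside; lies on the table in front of the fence to the right of the stop, its 75 mm side within 5 mm of the fence and nearly parallel to it. About 0.12 kg.
- tape_measure: loose yellow tape measure, 40 x 83 x 66 mm, standing to the right of the jig; leave alone
- mug: loose striped mug, 86 x 120 x 90 mm, behind the jig on the left; leave alone
Mind the look-alikes: they are no part of the job. Leave any pink look-alike of the pine_block alone.

How it is judged (in metres and radians):
On the way, in this order (a step that is already met when the one before it is completed fails the run):
1. the stop face is wound back at least 4 mm past the mark (y of stop_face in the frame of mark above 0.004 m), for 0.1 s.
2. the stop face is wound in to the mark, within 3 mm, with the free play taken up in the winding-in direction (y of stop_face in the frame of mark between -0.003 and 0.003 m and value of joint handwheel above 0.11 rad), for 0.2 s.
At the end, for the whole second after the job is handed in: The stop face is within 3 mm of the mark, the handwheel's free play is taken up in the winding-in direction (reading above 0.11 rad), and the pine block rests flat on the table, at rest, within 4 mm of the stop face and 3 mm of the fence and parallel to the fence within 0.05 rad (all of step 2 and y of pine_block in the frame of stop_face between -0.0415 and -0.035 m and x of pine_block in the frame of stop_jig between -0.128 and -0.122 m and angle between the y axis of pine_block and the y axis of stop_jig, either way round below 0.05 rad and angle between pine_block's own z axis and vertical below 0.05 rad and linear speed of pine_block below 0.01 m/s); the robot touches nothing.
It fails at once if the tape measure or the mug is moved more than 20 mm (distance of any of tape_measure, mug from where it was at the start of the episode above 0.02 m).
It also fails if it takes over 61 s, if anything falls off the work surface, if the arm or the gripper's body presses on something with over 40 N, if the wrist force passes 120 N, or if a joint passes its speed limit or range.

### The arm

A 6-joint arm with a two-finger parallel gripper is mounted at the origin on a cart in front of the work surface, level with it; the furniture and walls round the work are solid. World frame = base frame: x ahead of the robot, y to its left, z up, the work surface at z = 0. Lengths are in m, angles in degrees, forces in N, time in s.
With the tool pointing down it reaches from about 0.25 to 0.725 m from the base axis. Payload 9.7 kg.
Tool frame: the origin (TCP) lies between the finger pads; the fingertips stand bot.tcp_to_tips ahead of it and the grasp point (between the pads) lies 11 mm behind it (bot.tcp_to_tips is the distance from the TCP to the fingertips, in m); z points along the fingers, y is the line along which they close (so a half turn about z gives the same grasp; the last joint's range is limited). The gripper opens to 85 mm and grips with 20 to 120 N. Pads are 22 mm wide; open, the fingers measure 114 mm over their backs; the gripper's body (76 mm by 85 mm) begins 54 mm behind the grasp point. The pads swing forward as they close: fully open they stand 13 mm farther back than shut.
Start: joints at [-72.479, 4.979, 10.078, 95.1, 0, 90], TCP at [0.166, -0.524, 0.239] pointing down, gripper open.
Joint ranges: [-179.16, 179.16], [-48.56, 103.87], [-65.8, 70.77], [-126.05, 130.52], [-82.76, 87.17], [-180, 180]. Speed limits (degrees/s): [127.2, 127.2, 147.25, 180, 180, 180].

### API

Orientations are given as [roll, pitch, yaw] about the fixed x, y, z axes, in that order (R = Rz(yaw) Ry(pitch) Rx(roll)).
In Python, from workcell import bot gives the robot as it stands. The module is installed in compiled form; this text tells all that it offers.
- The arm moves only by the tool carry_out, never from a script. Its arguments are lists of equal length, an entry for each row: "linear": the shift along the world's x, y, z normalised to -1 to 1, where 1 is 2 cm, a list of three; "rotation": the turn, a rotation vector about the world's x, y, z normalised to -1 to 1, where 1 is 8 degrees, a list of three; "grip": the closure, from -1 (fully open) to 1 (shut). In form: {"linear": [[tx, ty, tz], ...], "rotation": [[rx, ry, rz], ...], "grip": [grip, ...]}. A call has 1 to 12 rows; each row shifts and turns the commanded pose from where the row before left it; what a row does not reach is not made up. A row lasts 1/10 s, in which the tool goes at most 50 mm and 8.59 degrees, less where a joint would pass 70% of its speed; a pose out of reach is approached as far as the arm can. A call with a number of a shift or a turn outside -1 to 1 is refused whole. A call with a gripper value outside its range is refused whole. The fingers move at their own pace and stop on an object; "grip_force" is the grip in N (left out, the last holds). Time passes only in rows, so rows that do not move let the fingers close. It gives the time, the measured TCP pose, the force, the opening and the grip force at its end, in the units of the state.
- bot.get_obs(): the state, without advancing time (a new reading comes with each control period).
- bot.camera(name): name is "side" or "top"; returns the picture (384x512x3 uint8, blue, green, red); there is no depth.
- bot.camera_model(name): a dict with "fx", "fy", "cx", "cy" (pixels), "camera_from_world" (4x4, takes a point from world to camera coordinates). Camera axes: x right, y up, looking along -z (the intrinsics and any distortion apply to the point x, -y, -z); pixel columns grow to the right and rows downward; lengths in m; the calibration is good to about 2 mm. A picture is of the moment at which its call begins. camera_model takes no time and is no camera call.
- bot.job_done(): hands the job in; it is judged then, once.
The state is a dict: "time": time; "q": joint angles; "qd": joint speeds; "joint_efforts": joint torques, N m; "ee_pos": TCP position; "tcp_rot": TCP orientation; "wrist_force": force on the tool from outside, world axes, zero at the start; "torque": the same for the moment, N m; "opening": finger opening in m; "grasp_force": force on a finger pad.
Only numpy, scipy, OpenCV 4.12 (cv2) and the standard library are available. Lean on these libraries where they do the work, as an engineer would, in place of code of your own. Each camera call takes 0.05 s, during which the arm holds its last target. There are 200 camera calls.

## Working session

There is one attempt and no reset: what is moved stays moved. The work goes in short steps, Python scripts to look and compute and a tool call to move; the robot and the scene stay as the last step left them, time stands still between calls to the robot, and variables do not carry over. Pictures are saved under pics/ and viewed, at most 12 in all, crops included, and the job is handed in when it is done.

Besides the shell and the picture viewer there is one more tool, called after "Call:" in YAML: its name, and indented under it one key for each argument. carry_out: Moves the arm, as the interface text tells. Its arguments: {"type":"object","properties":{"linear":{"type":"array","items":{"type":"array","items":{"type":"number"}}},"rotation":{"type":"array","items":{"type":"array","items":{"type":"number"}}},"grip":{"type":"array","items":{"type":"number"}},"grip_force":{"type":"number"}},"required":["linear","rotation","grip"]}

```bash
mkdir -p pics; cat > h.py <<'E'
import numpy as np, cv2
from workcell import bot
def proj(n,P):
    m=bot.camera_model(n);T=np.array(m["camera_from_world"]);c=T[:3,:3]@np.array(P,float)+T[:3,3]
    return np.array([m["cx"]+m["fx"]*c[0]/-c[2], m["cy"]-m["fy"]*c[1]/-c[2]])
def ray(n,uv,z):
    m=bot.camera_model(n);T=np.array(m["camera_from_world"]);R=T[:3,:3];o=-R.T@T[:3,3]
    d=R.T@np.array([(uv[0]-m["cx"])/m["fx"],-(uv[1]-m["cy"])/m["fy"],-1.])
    return o+d*(z-o[2])/d[2]
E
python3 - <<'E'
from h import *
for n in("side","top"):
    im=bot.camera(n);cv2.imwrite(f"pics/{n}0.png",im);m=bot.camera_model(n);print({k:(v if k!="camera_from_world" else np.round(v,3).tolist()) for k,v in m.items()})
a=np.hstack([cv2.imread("pics/side0.png"),cv2.imread("pics/top0.png")])
print(bot.get_obs(),bot.tcp_to_tips)
E
```

```text
{'fx': 422.8986664626015, 'fy': 422.8986664626015, 'cx': 254.8731441010796, 'cy': 189.5689418340262, 'camera_from_world': [[-0.978, -0.21, -0.007, 0.57], [0.131, -0.638, 0.759, -0.28], [-0.163, 0.741, 0.651, -0.881], [0.0, 0.0, 0.0, 1.0]]}
{'fx': 346.66411208509044, 'fy': 346.66411208509044, 'cx': 252.7611916417059, 'cy': 194.80252820755956, 'camera_from_world': [[-0.003, -1.0, -0.023, -0.196], [0.998, -0.005, 0.061, -0.61], [-0.062, -0.023, 0.998, -1.035], [0.0, 0.0, 0.0, 1.0]]}
{'time': 0.1, 'q': array([-7.24771728e+01,  5.00678493e+00,  1.00366024e+01,  9.50989270e+01,
        1.03970626e-04,  8.99996624e+01]), 'qd': array([-0.07571115, -0.07654262,  0.03953423, -0.10267935, -0.06714028,
        0.03857902]), 'joint_efforts': array([-8.65132024e-04, -5.21560764e+01,  4.65652907e+01,  1.59315375e-02,
       -9.73678823e-06, -5.97457444e-06]), 'ee_pos': array([ 0.16553522, -0.52428055,  0.2386437 ]), 'tcp_rot': array([-1.79930891e+02, -1.04377788e-04,  1.75231647e+01]), 'wrist_force': array([-0.0077347 ,  0.39632589, -0.43708073]), 'torque': array([-0.0509859 , -0.03218807,  0.0162191 ]), 'grasp_force': 0.0, 'opening': 0.08527746757677247} 0.008
```

View pics/side0.png

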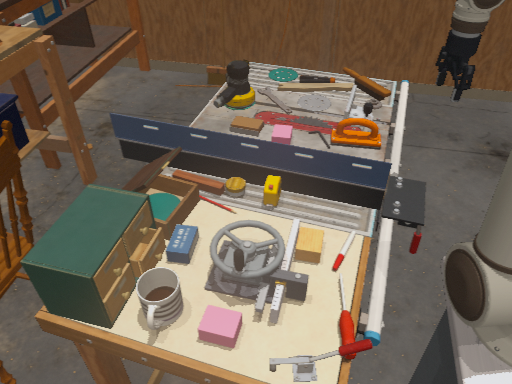

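View pics/top0.png

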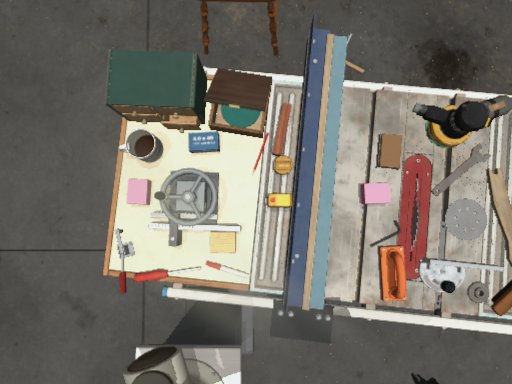

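Wheel at top (188,197), fence at about (150–240, 227), tan pine block at (222,242), with pink look-alikes at (138,192) and (376,193). I'll enlarge the jig in both views.

```bash
python3 - <<'E'
from h import *
a=cv2.imread("pics/top0.png")[160:280,115:265];cv2.imwrite("pics/tc.png",cv2.resize(a,None,fx=5,fy=5,interpolation=cv2.INTER_CUBIC))
a=cv2.imread("pics/side0.png")[210:330,190:340];cv2.imwrite("pics/sc.png",cv2.resize(a,None,fx=5,fy=5,interpolation=cv2.INTER_CUBIC))
E
```

```text
(no output)
```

View pics/tc.png

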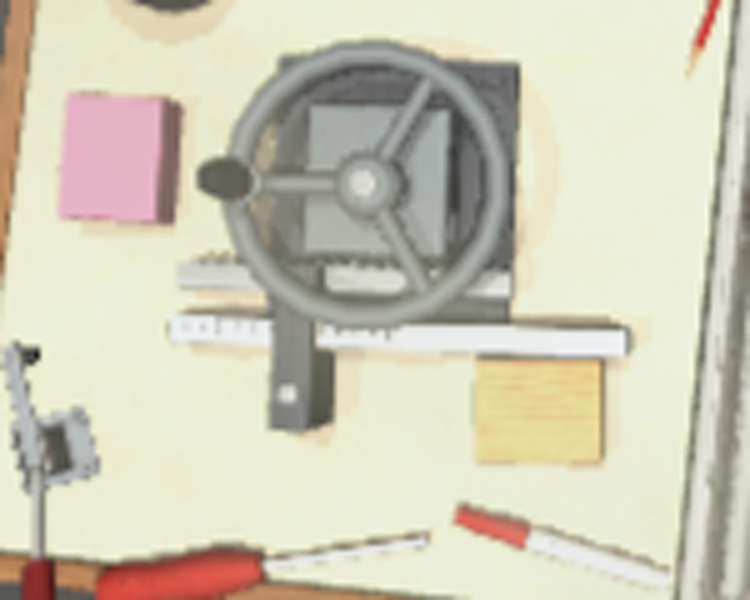

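View pics/sc.png

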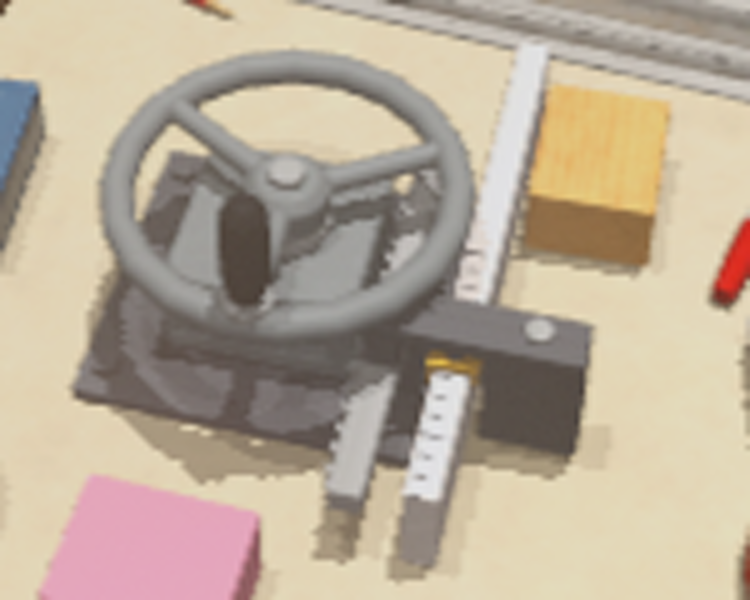

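Top view: black grip at crop (225,178), stop block (270–333, 300–430), pine block (475–603, 357–462). The tan block against the fence right of the stop is the one meant; the two pink ones are look-alikes. In the side view the brass clip's left edge peeks from under the bridge at crop (428–482, 365).

```bash
python3 - <<'E'
from h import *
t=lambda u,v:(115+u/5-.4,160+v/5-.4); s=lambda u,v:(190+u/5-.4,210+v/5-.4)
for n in("top","side"):
    m=np.array(bot.camera_model(n)["camera_from_world"]);print(n,-m[:3,:3].T@m[:3,3])
def p(l,n,uv,z): print(l,n,np.round(ray(n,uv,z)*1000,1)[:2])
p("hub","top",t(363,182),.094);p("hub","side",s(287,172),.094)
p("grip top","top",t(218,178),.151);p("grip top","side",s(243,203),.151);
p("fence fr L","top",t(170,341),.05);p("fence fr R","top",t(628,355),.05)
p("fence bk L","top",t(172,313),.05);p("fence bk R","top",t(628,326),.05)
p("fence bkR","side",s(520,46),.05);p("fence frR","side",s(546,46),.05)
p("fence bkL","side",s(404,495),.05);p("fence frL","side",s(437,500),.05)
for c in((475,357),(603,360),(603,462),(475,460)):p("blk","top",t(*c),.04)
for c in((553,87),(668,100),(655,213),(527,195)):p("blk","side",s(*c),.04)
for c in((526,249),(648,266)):p("blk bottom","side",s(*c),0)
for c in((270,428),(313,430),(317,350),(270,325)):p("stop","top",t(*c),.069)
for c in((592,325),(580,378)):p("stop","side",s(*c),.069)
p("clip top edge L","side",s(428,362),.054);p("clip R","side",s(480,368),.054)
# wheel rim fit
im=cv2.imread("pics/top0.png")
E
```

```text
top [ 0.54462202 -0.22257981  1.06611465]
side [0.45008442 0.59407144 0.78983384]
hub top [602.  -15.1]
hub side [603.3 -15.1]
grip top top [601.1  50.3]
grip top side [604.2  54.4]
fence fr L top [511.5 107.5]
fence fr R top [ 502.7 -162.1]
fence bk L top [527.9 106.6]
fence bk R top [ 519.5 -162.2]
fence bkR side [ 518.3 -158.8]
fence frR side [ 505.6 -161.4]
fence bkL side [527.6 106.9]
fence frL side [514.1 106.4]
blk top [501.3 -71. ]
blk top [ 499.3 -146.8]
blk top [ 439.6 -146.8]
blk top [440.9 -71.3]
blk side [ 499.2 -143.7]
blk side [ 442.9 -146.4]
blk side [442.3 -72.4]
blk side [501.9 -71.3]
blk bottom side [500.4 -72.6]
blk bottom side [442.  -74.1]
stop top [462.2  42.7]
stop top [461.   17.9]
stop top [506.7  16. ]
stop top [521.1  43.4]
stop side [462.9  21.1]
stop side [464.5  49.3]
clip top edge L side [529.1  43. ]
clip R side [507.   41.5]
```

```bash
python3 - <<'E'
from h import *
for uv in((290,303),(322,306),(313,20)):
  for z in(0,.05,.1,.15,.2,.25): 
    P=ray("top",uv,z);print(uv,z,np.round(P,3),np.round(proj("side",P)))
E
```

```text
(290, 303) 0 [ 0.283 -0.309  0.   ] [386. 206.]
(290, 303) 0.05 [ 0.295 -0.305  0.05 ] [385. 193.]
(290, 303) 0.1 [ 0.307 -0.301  0.1  ] [384. 179.]
(290, 303) 0.15 [ 0.32  -0.297  0.15 ] [383. 163.]
(290, 303) 0.2 [ 0.332 -0.293  0.2  ] [381. 147.]
(290, 303) 0.25 [ 0.344 -0.289  0.25 ] [380. 130.]
(322, 306) 0 [ 0.274 -0.405  0.   ] [388. 185.]
(322, 306) 0.05 [ 0.287 -0.397  0.05 ] [387. 172.]
(322, 306) 0.1 [ 0.3   -0.388  0.1  ] [386. 159.]
(322, 306) 0.15 [ 0.312 -0.38   0.15 ] [385. 145.]
(322, 306) 0.2 [ 0.325 -0.371  0.2  ] [384. 130.]
(322, 306) 0.25 [ 0.338 -0.362  0.25 ] [382. 114.]
(313, 20) 0 [ 1.164 -0.391  0.   ] [104. 152.]
(313, 20) 0.05 [ 1.135 -0.383  0.05 ] [107. 141.]
(313, 20) 0.1 [ 1.106 -0.375  0.1  ] [111. 130.]
(313, 20) 0.15 [ 1.077 -0.367  0.15 ] [115. 118.]
(313, 20) 0.2 [ 1.048 -0.359  0.2  ] [119. 105.]
(313, 20) 0.25 [ 1.019 -0.351  0.25 ] [124.  91.]
```

Call:
carry_out:
  linear:
    - [0.75, 1, 0]
    - [0.75, 1, 0]
    - [0.75, 1, 0]
    - [0.75, 1, 0]
    - [0.75, 1, 0]
    - [0.75, 1, 0]
    - [0.75, 1, 0]
    - [0.75, 1, 0]
    - [0.75, 1, 0]
    - [0.75, 1, 0]
    - [0.75, 1, 0]
    - [0.75, 1, 0]
  rotation:
    - [0, 0, 0]
    - [0, 0, 0]
    - [0, 0, 0]
    - [0, 0, 0]
    - [0, 0, 0]
    - [0, 0, 0]
    - [0, 0, 0]
    - [0, 0, 0]
    - [0, 0, 0]
    - [0, 0, 0]
    - [0, 0, 0]
    - [0, 0, 0]
  grip: [-1, -1, -1, -1, -1, -1, -1, -1, -1, -1, -1, -1]
  grip_force: 60

```text
time: 1.3
ee_pos: [0.346, -0.2835, 0.239]
tcp_rot: [-180.0, 0.0, 17.5]
wrist_force: [0.9, 0.5, -0.3]
opening: 0.0855
grasp_force: 0.0
```

Call:
carry_out:
  linear:
    - [0.75, 1, 0]
    - [0.75, 1, 0]
    - [0.75, 1, 0]
    - [0.75, 1, 0]
    - [0.75, 1, 0]
    - [0.75, 1, 0]
    - [0.75, 1, 0]
    - [0.75, 1, 0]
    - [0.75, 1, 0]
    - [0.75, 1, 0]
    - [0.75, 1, 0]
    - [0.75, 1, 0]
  rotation:
    - [0, 0, 0]
    - [0, 0, 0]
    - [0, 0, 0]
    - [0, 0, 0]
    - [0, 0, 0]
    - [0, 0, 0]
    - [0, 0, 0]
    - [0, 0, 0]
    - [0, 0, 0]
    - [0, 0, 0]
    - [0, 0, 0]
    - [0, 0, 0]
  grip: [-1, -1, -1, -1, -1, -1, -1, -1, -1, -1, -1, -1]

```text
time: 2.5
ee_pos: [0.526, -0.0435, 0.2389]
tcp_rot: [-180.0, 0.0, 17.5]
wrist_force: [-0.3, -1.1, 0.3]
opening: 0.0853
grasp_force: 0.0
```

Call:
carry_out:
  linear:
    - [0.75, 1, 0]
    - [0.75, 1, 0]
    - [0.75, 1, 0]
    - [0.75, 1, 0]
    - [0.75, 1, 0]
    - [0, 0, 0]
    - [0, 0, 0]
  rotation:
    - [0, 0, 0]
    - [0, 0, 0]
    - [0, 0, 0]
    - [0, 0, 0]
    - [0, 0, 0]
    - [0, 0, 0]
    - [0, 0, 0]
  grip: [-1, -1, -1, -1, -1, -1, -1]

```text
time: 3.2
ee_pos: [0.6004, 0.0556, 0.2386]
tcp_rot: [-180.0, 0.1, 17.6]
wrist_force: [-0.5, -0.3, -0.1]
opening: 0.0857
grasp_force: 0.0
```

Call:
carry_out:
  linear:
    - [0.1, 0, -0.9]
    - [0, 0, -0.9]
    - [0, 0, -0.9]
    - [0, 0, -0.9]
    - [0, 0, -0.9]
    - [0, 0, -0.9]
    - [0, 0, -0.9]
    - [0, 0, 0]
    - [0, 0, 0]
    - [0, 0, 0]
    - [0, 0, 0]
    - [0, 0, 0]
  rotation:
    - [0, 0, 0]
    - [0, 0, 0]
    - [0, 0, 0]
    - [0, 0, 0]
    - [0, 0, 0]
    - [0, 0, 0]
    - [0, 0, 0]
    - [0, 0, 0]
    - [0, 0, 0]
    - [0, 0, 0]
    - [0, 0, 0]
    - [0, 0, 0]
  grip: [-1, -1, -1, -1, -1, -1, -1, -1, 1, 1, 1, 1]

```text
time: 4.4
ee_pos: [0.6029, 0.0555, 0.1141]
tcp_rot: [180.0, -0.1, 17.5]
wrist_force: [0.0, -0.7, -0.3]
opening: 0.0285
grasp_force: 0.0
```

Call:
carry_out:
  linear:
    - [0, 0, 0]
    - [0, 0, 0]
    - [0, 0, 0]
    - [0, 0, 0]
  rotation:
    - [0, 0, 0]
    - [0, 0, 0]
    - [0, 0, 0]
    - [0, 0, 0]
  grip: [1, 1, 1, 1]

```text
time: 4.8
ee_pos: [0.603, 0.055, 0.1143]
tcp_rot: [179.9, -0.1, 17.5]
wrist_force: [-0.3, -4.8, 5.6]
opening: 0.0206
grasp_force: 59.1
```

Call:
carry_out:
  linear:
    - [0.37, -0.02, 0]
    - [0.36, -0.06, 0]
    - [0.35, -0.09, 0]
    - [0.34, -0.13, 0]
    - [0.33, -0.17, 0]
    - [0.31, -0.2, 0]
  rotation:
    - [0, 0, 0]
    - [0, 0, 0]
    - [0, 0, 0]
    - [0, 0, 0]
    - [0, 0, 0]
    - [0, 0, 0]
  grip: [1, 1, 1, 1, 1, 1]

```text
time: 5.4
ee_pos: [0.6418, 0.0427, 0.1142]
tcp_rot: [-179.9, 0.2, 17.6]
wrist_force: [-16.3, 2.7, 12.8]
opening: 0.0206
grasp_force: 59.9
```

Call:
carry_out:
  linear:
    - [0.28, -0.23, 0]
    - [0.26, -0.26, 0]
    - [0.23, -0.28, 0]
    - [0.2, -0.31, 0]
    - [0.17, -0.33, 0]
    - [0.13, -0.34, 0]
    - [0.09, -0.35, 0]
    - [0, 0, 0]
  rotation:
    - [0, 0, 0]
    - [0, 0, 0]
    - [0, 0, 0]
    - [0, 0, 0]
    - [0, 0, 0]
    - [0, 0, 0]
    - [0, 0, 0]
    - [0, 0, 0]
  grip: [1, 1, 1, 1, 1, 1, 1, 1]

```text
time: 6.2
ee_pos: [0.6702, 0.0017, 0.1142]
tcp_rot: [-179.8, 0.0, 17.6]
wrist_force: [-7.0, 6.7, 8.8]
opening: 0.021
grasp_force: 59.7
```

```bash
python3 - <<'E'
from h import *
t=bot.camera("top");s=bot.camera("side");cv2.imwrite("pics/t1.png",t);cv2.imwrite("pics/s1.png",s)
a=cv2.resize(t[205:260,140:220],None,fx=7,fy=7,interpolation=cv2.INTER_CUBIC)
b=cv2.resize(s[255:325,230:320],None,fx=5,fy=5,interpolation=cv2.INTER_CUBIC)[:,:]
c=np.zeros((600,800,3),np.uint8);c[:385,:560]=a
cv2.imwrite("pics/t1c.png",c[:385,:560]);cv2.imwrite("pics/s1c.png",b)
E
```

```text
(no output)
```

View pics/t1c.png

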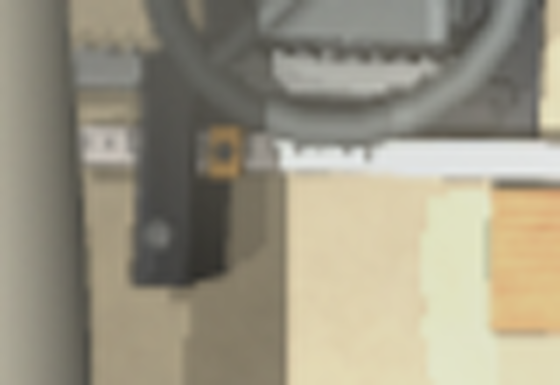

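The clip is now visible right of the bridge: crop x ≈205–243, y ≈128–175. The stop's top spans x ≈133–190, so the face has passed the clip's left edge. I'll measure that with sub-pixel profiles.

```bash
python3 - <<'E'
from h import *
im=cv2.imread("pics/t1.png").astype(int)
for v in(225,226,227,228): print(v,"r-b",list(zip(range(164,180),(im[v,164:180,2]-im[v,164:180,0]).tolist())))
for v in(236,238,240,242,244): print(v,"gray",im[v,156:178].mean(1).astype(int).tolist())
yaw=np.radians(-1.87);ey=np.array([-np.sin(yaw),np.cos(yaw)]);o=np.array([.6026,-.0151])
J=lambda n,uv,z:((ray(n,uv,z)[:2]-o)@ey*1000).round(1)
print("clip L",J("top",(140+206/7-.43,226.5),.054),"clip R",J("top",(140+243/7-.43,226.5),.054))
print("stop top R",J("top",(140+189/7-.43,242),.069),"L",J("top",(140+133/7-.43,242),.069),"bottom R",J("top",(140+226/7-.43,242),.004))
print(np.degrees(np.arctan2(.0017+.0151,.6702-.6026)))
E
```

```text
225 r-b [(164, 5), (165, 6), (166, 6), (167, 8), (168, 8), (169, 16), (170, 42), (171, 33), (172, 33), (173, 56), (174, 36), (175, 12), (176, 12), (177, 13), (178, 12), (179, 6)]
226 r-b [(164, 5), (165, 6), (166, 6), (167, 7), (168, 9), (169, 17), (170, 26), (171, 14), (172, 9), (173, 42), (174, 30), (175, 13), (176, 13), (177, 13), (178, 12), (179, 8)]
227 r-b [(164, 4), (165, 5), (166, 6), (167, 7), (168, 9), (169, 23), (170, 36), (171, 21), (172, 19), (173, 55), (174, 35), (175, 13), (176, 12), (177, 13), (178, 13), (179, 13)]
228 r-b [(164, 5), (165, 5), (166, 6), (167, 7), (168, 10), (169, 24), (170, 51), (171, 55), (172, 55), (173, 67), (174, 36), (175, 14), (176, 13), (177, 13), (178, 13), (179, 13)]
236 gray [147, 149, 148, 104, 80, 80, 86, 79, 69, 70, 70, 59, 57, 58, 58, 60, 75, 100, 108, 107, 108, 109]
238 gray [149, 148, 129, 93, 92, 105, 109, 111, 84, 71, 67, 58, 54, 56, 57, 57, 74, 101, 107, 106, 107, 107]
240 gray [149, 149, 131, 93, 81, 84, 87, 84, 71, 68, 64, 55, 52, 53, 54, 55, 83, 102, 106, 106, 107, 116]
242 gray [151, 150, 117, 85, 77, 78, 69, 67, 68, 68, 61, 51, 50, 51, 52, 53, 83, 102, 115, 118, 121, 123]
244 gray [151, 150, 116, 82, 77, 71, 66, 66, 67, 66, 58, 49, 48, 58, 71, 86, 107, 119, 123, 122, 122, 122]
clip L 58.4 clip R 42.8
stop top R 59.5 L 82.6 bottom R 60.7
13.956444383711755
```

View pics/s1c.png

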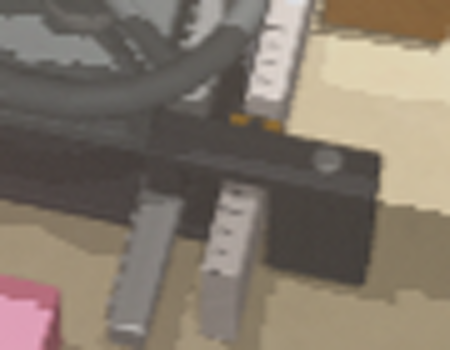

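Side view: the stop's bridge top right edge now runs in front of the clip, brass tips at crop (240,118) and (272,125) visible beyond it, so the face is past the mark's side of the clip. Now the sub-pixel edges from the top view.

```bash
cat >> h.py <<'E'
yaw=np.radians(-1.87);ey=np.array([-np.sin(yaw),np.cos(yaw)]);o=np.array([.6026,-.0151])
J=lambda n,uv,z:((ray(n,uv,z)[:2]-o)@ey*1000).round(1)
E
python3 - <<'E'
from h import *
print("clip",J("top",(169.17,227.5),.054),J("top",(173.93,227.5),.054))
for v,u in((236,166.5),(238,166.2),(240,166.2),(242,166.09)):print(v,J("top",(u,v),.069))
for v,u in((238,171.8),(240,171.9),(242,171.9)):print(v,J("top",(u,v),.004))
im=cv2.imread("pics/s1.png").astype(int)
# initial side image: clip edge profile on the fence direction, and the original face
a=cv2.imread("pics/side0.png").astype(int)
# line along fence top centre, jig x=-87, z .054
R=np.array([[np.cos(yaw),-np.sin(yaw)],[np.sin(yaw),np.cos(yaw)]])
for nm,I,n in(("side0",a,"side"),("top1",cv2.imread("pics/t1.png").astype(int),"top")):
  for x in(-.093,-.087,-.081):
    out=[]
    for y in np.arange(.040,.066,.002):
      w=R@[x,y]+o;u=proj(n,[w[0],w[1],.054])
      q=cv2.getRectSubPix(I.astype(np.float32),(1,1),(float(u[0]),float(u[1])))[0,0];out.append(int(q[2]-q[0]))
    print(nm,x,out)
E
```

```text
clip 57.8 43.8
236 60.4
238 61.1
240 60.8
242 60.9
238 61.4
240 60.9
242 60.6
side0 -0.093 [6, 9, 12, 15, 29, 51, 70, 87, 77, 47, 15, 8, 6]
side0 -0.087 [7, 8, 11, 13, 15, 15, 56, 86, 88, 46, 13, 1, 0]
side0 -0.081 [6, 9, 13, 13, 25, 48, 83, 137, 101, 54, 17, 5, 2]
top1 -0.093 [13, 24, 41, 61, 57, 49, 49, 48, 41, 25, 15, 8, 7]
top1 -0.087 [12, 20, 31, 41, 30, 14, 17, 24, 28, 19, 12, 8, 7]
top1 -0.081 [13, 21, 35, 51, 58, 58, 57, 53, 44, 22, 12, 8, 7]
```

Call:
carry_out:
  linear:
    - [0.06, -0.36, 0]
    - [0.02, -0.37, 0]
    - [-0.01, -0.24, 0]
    - [0, 0, 0]
    - [0, 0, 0]
  rotation:
    - [0, 0, 0]
    - [0, 0, 0]
    - [0, 0, 0]
    - [0, 0, 0]
    - [0, 0, 0]
  grip: [1, 1, 1, 1, 1]

```text
time: 6.8
ee_pos: [0.6722, -0.0171, 0.1143]
tcp_rot: [-179.8, -0.1, 17.6]
wrist_force: [-3.6, 8.7, 8.2]
opening: 0.0206
grasp_force: 59.6
```

```bash
cat >> h.py <<'E'
R=np.array([[np.cos(yaw),-np.sin(yaw)],[np.sin(yaw),np.cos(yaw)]])
def prof(I,n,x,z,ys):
    out=[]
    for y in ys:
        w=R@[x,y]+o;u=proj(n,[w[0],w[1],z])
        out.append(cv2.getRectSubPix(I.astype(np.float32),(1,1),(float(u[0]),float(u[1])))[0,0])
    return np.array(out)
def step(p,ys,hi,lo):  # first crossing going up in y of half level, levels as plateau values
    h=(hi+lo)/2;i=np.where((p[:-1]-h)*(p[1:]-h)<=0)[0];return [round(float(ys[k]+(h-p[k])/(p[k+1]-p[k])*(ys[k+1]-ys[k]))*1000,1) for k in i]
def look(tag):
    t=bot.camera("top");cv2.imwrite(f"pics/{tag}.png",t)
    ys=np.arange(.03,.1,.001)
    c=np.mean([np.ptp(np.stack([prof(t,"top",x,.054,ys)[:,2],prof(t,"top",x,.054,ys)[:,0]]),axis=0) for x in(-.094,-.081)],axis=0)
    print("clip profile",c[8:40].astype(int).tolist(),step(c,ys,c[:40].max(),9))
    for z in(.069,.004):
        ps=np.mean([prof(t,"top",x,z,ys).mean(1) for x in(-.135,-.130,-.125,-.120)],axis=0)
        print("gray z",z,"from y=45:",ps[15:60].astype(int).tolist())
E
python3 -c "
from h import *
look('t2');print(bot.get_obs()['ee_pos'],bot.get_obs()['wrist_force'])"
```

```text
clip profile [12, 13, 13, 16, 22, 29, 37, 46, 55, 60, 58, 56, 55, 55, 55, 54, 51, 48, 43, 34, 25, 19, 16, 13, 12, 12, 12, 12, 11, 11, 9, 8] [43.6, 57.0]
gray z 0.069 from y=45: [132, 130, 127, 119, 111, 98, 81, 64, 54, 54, 54, 53, 53, 53, 52, 52, 52, 52, 52, 52, 55, 59, 63, 69, 74, 79, 79, 78, 78, 80, 83, 86, 86, 86, 86, 90, 94, 97, 101, 104, 108, 111, 113, 116, 119]
gray z 0.004 from y=45: [122, 122, 121, 120, 118, 115, 112, 110, 109, 108, 108, 110, 111, 114, 120, 126, 129, 127, 125, 122, 112, 103, 91, 79, 67, 57, 56, 56, 56, 55, 55, 54, 54, 54, 53, 54, 54, 55, 57, 61, 65, 70, 74, 78, 80]
[ 0.67218642 -0.01704309  0.11427211] [-4.0659346   8.42911455  7.58269297]
```

Call:
carry_out:
  linear:
    - [0.01, 0.37, 0]
    - [-0.03, 0.36, 0]
    - [-0.07, 0.36, 0]
    - [-0.11, 0.35, 0]
    - [-0.14, 0.34, 0]
    - [-0.18, 0.32, 0]
    - [0, 0, 0]
    - [0, 0, 0]
  rotation:
    - [0, 0, 0]
    - [0, 0, 0]
    - [0, 0, 0]
    - [0, 0, 0]
    - [0, 0, 0]
    - [0, 0, 0]
    - [0, 0, 0]
    - [0, 0, 0]
  grip: [1, 1, 1, 1, 1, 1, 1, 1]

```text
time: 7.65
ee_pos: [0.6622, 0.0211, 0.1143]
tcp_rot: [179.8, -0.0, 17.4]
wrist_force: [-0.3, -10.0, 6.4]
opening: 0.0207
grasp_force: 59.8
```

```bash
python3 -c "
from h import *
look('t3');p=bot.get_obs()['ee_pos'];print(p,bot.get_obs()['wrist_force'],np.degrees(np.arctan2(p[1]-o[1],p[0]-o[0])))"
```

```text
clip profile [4, 5, 7, 11, 22, 33, 44, 52, 60, 64, 62, 60, 59, 59, 59, 58, 55, 53, 46, 36, 26, 18, 15, 11, 10, 9, 8, 7, 7, 6, 6, 6] [43.3, 57.0]
gray z 0.069 from y=45: [75, 65, 56, 55, 54, 54, 54, 53, 53, 53, 52, 52, 53, 53, 55, 59, 62, 65, 66, 68, 69, 71, 73, 77, 82, 88, 89, 90, 90, 89, 87, 85, 80, 76, 72, 76, 80, 87, 102, 117, 130, 139, 148, 152, 152]
gray z 0.004 from y=45: [193, 188, 182, 176, 161, 140, 118, 108, 108, 108, 107, 106, 104, 101, 94, 88, 80, 72, 64, 57, 57, 56, 56, 55, 55, 55, 54, 54, 54, 54, 55, 56, 59, 62, 65, 67, 68, 69, 70, 72, 74, 77, 83, 89, 92]
[0.66217433 0.02101702 0.11426683] [-1.30158198 -8.99560976  6.01100796] 31.226394855522916
```

Call:
carry_out:
  linear:
    - [-0.13, 0.19, 0]
    - [-0.135, 0.185, 0]
    - [0, 0, 0]
    - [0, 0, 0]
    - [0, 0, 0]
  rotation:
    - [0, 0, 0]
    - [0, 0, 0]
    - [0, 0, 0]
    - [0, 0, 0]
    - [0, 0, 0]
  grip: [1, 1, 1, 1, 1]

```text
time: 8.2
ee_pos: [0.6573, 0.0281, 0.1143]
tcp_rot: [179.8, -0.1, 17.4]
wrist_force: [0.0, -10.9, 4.8]
opening: 0.0206
grasp_force: 59.8
```

```bash
python3 -c "
from h import *
look('t4');p=bot.get_obs()['ee_pos'];print(p,bot.get_obs()['wrist_force'],np.degrees(np.arctan2(p[1]-o[1],p[0]-o[0])))
t=cv2.imread('pics/t4.png')
cv2.imwrite('pics/t4c.png',cv2.resize(t[205:260,140:220],None,fx=9,fy=9,interpolation=cv2.INTER_CUBIC))"
```

```text
clip profile [4, 6, 8, 14, 30, 46, 63, 78, 94, 103, 99, 96, 90, 77, 63, 54, 48, 42, 37, 30, 24, 18, 14, 9, 8, 7, 7, 7, 6, 6, 6, 6] [43.6, 52.8]
gray z 0.069 from y=45: [57, 57, 57, 56, 56, 55, 55, 54, 54, 55, 56, 58, 61, 64, 67, 69, 71, 72, 74, 76, 79, 84, 89, 90, 90, 90, 89, 87, 85, 81, 77, 73, 74, 76, 80, 93, 107, 120, 133, 146, 153, 153, 153, 153, 153]
gray z 0.004 from y=45: [191, 190, 190, 189, 187, 184, 182, 173, 160, 147, 136, 118, 99, 82, 73, 65, 60, 59, 59, 58, 58, 58, 57, 57, 56, 56, 57, 58, 59, 62, 65, 68, 70, 71, 72, 74, 76, 78, 81, 86, 91, 93, 94, 94, 93]
[0.65733926 0.02808334 0.114298  ] [  1.55475922 -11.05349505   4.94367338] 38.2696075477105
```

View pics/t4c.png

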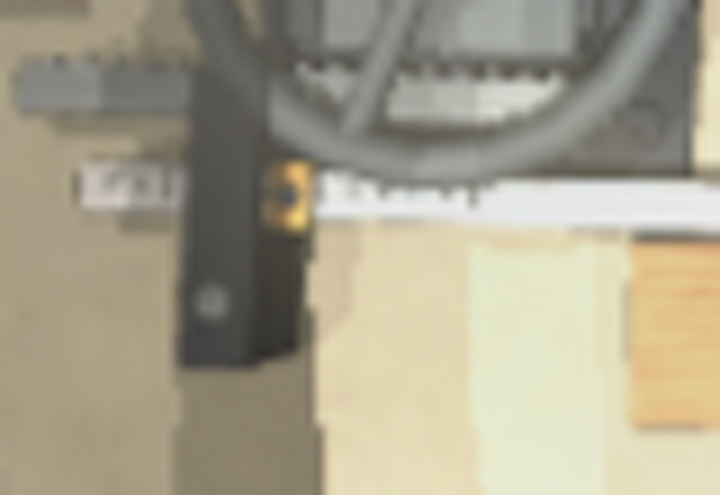

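The crop shows the clip (262–312, 165–232) emerging fully right of the bridge, with the stop's top right edge at x≈250, in line with the clip's left edge once the height difference is allowed for. I'll cross-check in the side camera.

```bash
python3 - <<'E'
from h import *
s=bot.camera("side");cv2.imwrite("pics/s4.png",s);s0=cv2.imread("pics/side0.png")
for nm,I,a in(("s0",s0,.01),("s4",s,.04)):
  ys=np.arange(a,a+.045,.0015)
  for x in(-.137,-.125,-.118):
    print(nm,x,a,prof(I,"side",x,.069,ys).mean(1).astype(int).tolist())
ys=np.arange(.045,.064,.001)
for x in(-.09,-.084): 
  for z in(.05,.054): print("clip",x,z,np.ptp(prof(s0,"side",x,z,ys)[:,[0,2]],axis=1).astype(int).tolist())
E
```

```text
s0 -0.137 0.01 [207, 207, 206, 206, 206, 206, 206, 205, 205, 205, 206, 206, 207, 189, 166, 142, 126, 125, 124, 124, 124, 124, 123, 122, 124, 125, 123, 122, 122, 106]
s0 -0.125 0.01 [207, 207, 207, 207, 207, 207, 207, 207, 207, 206, 206, 206, 206, 186, 158, 142, 134, 147, 159, 164, 159, 145, 134, 118, 121, 125, 125, 125, 121, 108]
s0 -0.118 0.01 [207, 206, 206, 206, 206, 206, 207, 207, 207, 206, 206, 206, 202, 193, 175, 155, 167, 186, 186, 188, 187, 185, 176, 150, 113, 113, 124, 124, 121, 107]
s4 -0.137 0.04 [201, 201, 201, 202, 202, 202, 202, 196, 187, 185, 182, 137, 99, 81, 72, 71, 70, 70, 70, 70, 70, 70, 71, 70, 69, 71, 71, 70, 68, 66]
s4 -0.125 0.04 [201, 201, 201, 201, 202, 202, 202, 199, 191, 187, 184, 142, 96, 84, 79, 83, 87, 90, 88, 85, 79, 75, 73, 71, 71, 72, 72, 70, 68, 67]
s4 -0.118 0.04 [201, 201, 201, 201, 202, 202, 202, 198, 193, 187, 167, 127, 105, 92, 98, 104, 105, 105, 106, 105, 103, 93, 82, 74, 71, 71, 72, 72, 69, 67]
clip -0.09 0.05 [29, 38, 46, 56, 67, 80, 93, 97, 82, 66, 47, 26, 5, 3, 2, 1, 1, 1, 1, 1]
clip -0.09 0.054 [13, 14, 18, 26, 34, 43, 54, 67, 80, 94, 101, 84, 66, 47, 26, 5, 2, 1, 0, 0]
clip -0.084 0.05 [14, 16, 18, 29, 57, 86, 98, 96, 91, 70, 46, 26, 17, 8, 3, 1, 0, 0, 0, 0]
clip -0.084 0.054 [13, 14, 14, 15, 18, 23, 33, 62, 91, 106, 100, 91, 70, 46, 25, 16, 8, 3, 1, 0]
```

```bash
python3 - <<'E'
from h import *
s=cv2.imread("pics/s4.png");s0=cv2.imread("pics/side0.png")
ys=np.arange(.034,.06,.001)
for x in(-.095,-.091,-.087,-.083,-.079): print("clip s4",x,np.subtract(*prof(s,"side",x,.054,ys)[:,[2,0]].T).astype(int).tolist())
ys=np.arange(.07,.095,.001)
for x in(-.137,-.125): print("left s4",x,prof(s,"side",x,.069,ys).mean(1).astype(int).tolist())
ys=np.arange(.05,.065,.001)
for x in(-.137,-.11): print("face s4",x,prof(s,"side",x,.069,ys).mean(1).astype(int).tolist())
t0=cv2.imread("pics/top0.png")
ys=np.arange(.02,.065,.001)
for x in(-.137,-.12): print("top0",x,prof(t0,"top",x,.069,ys).mean(1).astype(int).tolist())
E
```

```text
clip s4 -0.095 [14, 15, 15, 15, 15, 15, 15, 37, 64, 83, 71, 56, 42, 29, 15, 11, 10, 9, 9, 9, 9, 9, 8, 8, 8, 8]
clip s4 -0.091 [14, 14, 15, 16, 16, 17, 18, 19, 55, 88, 104, 75, 46, 27, 18, 11, 9, 9, 9, 9, 9, 9, 9, 9, 8, 9]
clip s4 -0.087 [15, 15, 15, 15, 16, 16, 20, 27, 33, 36, 37, 32, 21, 13, 10, 9, 9, 9, 9, 8, 8, 8, 8, 8, 8, 8]
clip s4 -0.083 [14, 15, 15, 15, 15, 14, 14, 22, 34, 49, 39, 28, 18, 14, 11, 9, 9, 9, 9, 9, 9, 8, 8, 8, 8, 8]
clip s4 -0.079 [15, 15, 15, 13, 13, 14, 17, 21, 51, 87, 120, 83, 49, 24, 18, 11, 9, 9, 9, 9, 9, 8, 8, 8, 8, 7]
left s4 -0.137 [70, 70, 70, 71, 70, 69, 69, 70, 71, 71, 70, 69, 68, 66, 66, 66, 66, 65, 64, 65, 65, 65, 65, 65, 65]
left s4 -0.125 [79, 75, 74, 73, 72, 71, 71, 72, 73, 72, 71, 69, 68, 67, 67, 66, 66, 66, 66, 66, 65, 65, 66, 66, 66]
face s4 -0.137 [199, 193, 187, 185, 185, 182, 152, 121, 99, 87, 75, 72, 71, 71, 70]
face s4 -0.11 [192, 195, 190, 186, 178, 161, 143, 120, 97, 77, 75, 73, 72, 73, 73]
top0 -0.137 [112, 101, 91, 82, 79, 78, 78, 79, 80, 81, 89, 98, 106, 115, 124, 132, 131, 130, 130, 130, 130, 129, 128, 128, 127, 127, 126, 126, 126, 126, 128, 131, 134, 148, 166, 183, 198, 213, 228, 229, 229, 229, 229, 229, 229]
top0 -0.12 [95, 91, 89, 89, 88, 88, 88, 87, 90, 94, 98, 108, 117, 125, 127, 128, 132, 139, 147, 160, 179, 199, 207, 206, 204, 201, 196, 192, 179, 164, 149, 148, 149, 151, 169, 187, 205, 213, 220, 226, 226, 226, 226, 226, 226]
```

Call:
carry_out:
  linear:
    - [-0.05, 0.065, 0]
    - [0, 0, 0]
    - [0, 0, 0]
    - [0, 0, 0]
  rotation:
    - [0, 0, 0]
    - [0, 0, 0]
    - [0, 0, 0]
    - [0, 0, 0]
  grip: [1, 1, 1, 1]

```text
time: 8.7
ee_pos: [0.6565, 0.0291, 0.1142]
tcp_rot: [179.7, -0.1, 17.4]
wrist_force: [2.6, -12.9, 4.7]
opening: 0.0209
grasp_force: 59.7
```

Call:
carry_out:
  linear:
    - [0, 0, 0]
    - [0, 0, 0]
    - [0, 0, 0]
    - [0, 0, 0]
    - [0, 0, 0]
    - [0, 0, 0]
  rotation:
    - [0, 0, 0]
    - [0, 0, 0]
    - [0, 0, 0]
    - [0, 0, 0]
    - [0, 0, 0]
    - [0, 0, 0]
  grip: [0.4, 0.2, 0, -0.3, -0.6, -1]

```text
time: 9.3
ee_pos: [0.6556, 0.0318, 0.1132]
tcp_rot: [-180.0, 0.0, 17.5]
wrist_force: [-0.2, -0.2, 0.9]
opening: 0.0802
grasp_force: 0.0
```

Call:
carry_out:
  linear:
    - [0, 0, 0.5]
    - [0, 0, 1]
    - [0, 0, 1]
    - [0, 0, 1]
    - [0, 0, 1]
    - [0, 0, 1]
    - [0, 0, 1]
    - [0, 0, 0]
  rotation:
    - [0, 0, 0]
    - [0, 0, 0]
    - [0, 0, 0]
    - [0, 0, 0]
    - [0, 0, 0]
    - [0, 0, 0]
    - [0, 0, 0]
    - [0, 0, 0]
  grip: [-1, -1, -1, -1, -1, -1, -1, -1]

```text
time: 10.1
ee_pos: [0.6564, 0.0316, 0.2472]
tcp_rot: [179.9, -0.3, 17.5]
wrist_force: [-0.6, -0.1, 0.8]
opening: 0.0853
grasp_force: 0.0
```

```bash
python3 -c "
from h import *
look('t5');s=bot.camera('side');cv2.imwrite('pics/s5.png',s);print(bot.get_obs()['q'])
ys=np.arange(.05,.065,.001)
for x in(-.137,-.11): print('face s5',x,prof(s,'side',x,.069,ys).mean(1).astype(int).tolist())
w=R@[-.130,-.162]+o;print(w)
t=cv2.imread('pics/t5.png')
cv2.imwrite('pics/t5c.png',cv2.resize(t[160:280,115:265],None,fx=5,fy=5,interpolation=cv2.INTER_CUBIC))"
```

```text
clip profile [5, 6, 8, 14, 30, 47, 64, 79, 94, 104, 103, 102, 102, 101, 101, 99, 93, 87, 74, 55, 36, 21, 15, 8, 6, 6, 5, 6, 7, 7, 7, 7] [43.5, 56.9]
gray z 0.069 from y=45: [62, 62, 62, 61, 61, 60, 60, 59, 59, 60, 60, 62, 65, 69, 71, 72, 74, 75, 77, 80, 83, 88, 92, 93, 93, 93, 92, 90, 88, 83, 78, 73, 76, 80, 86, 97, 108, 117, 121, 125, 127, 129, 130, 134, 138]
gray z 0.004 from y=45: [195, 195, 194, 193, 193, 193, 193, 191, 186, 181, 168, 143, 118, 95, 83, 72, 65, 64, 64, 63, 63, 63, 62, 62, 62, 61, 62, 62, 63, 66, 69, 72, 73, 74, 75, 77, 79, 82, 85, 90, 94, 96, 97, 97, 96]
[2.75263150e+00 2.06822230e+01 2.91310571e+01 9.83906448e+01
 1.06211190e-04 1.65232307e+02]
face s5 -0.137 [207, 207, 207, 206, 204, 199, 161, 122, 97, 86, 77, 76, 76, 76, 75]
face s5 -0.11 [198, 201, 200, 199, 190, 168, 144, 120, 98, 81, 79, 78, 77, 77, 77]
[ 0.46738287 -0.17277158]
```

View pics/t5c.png

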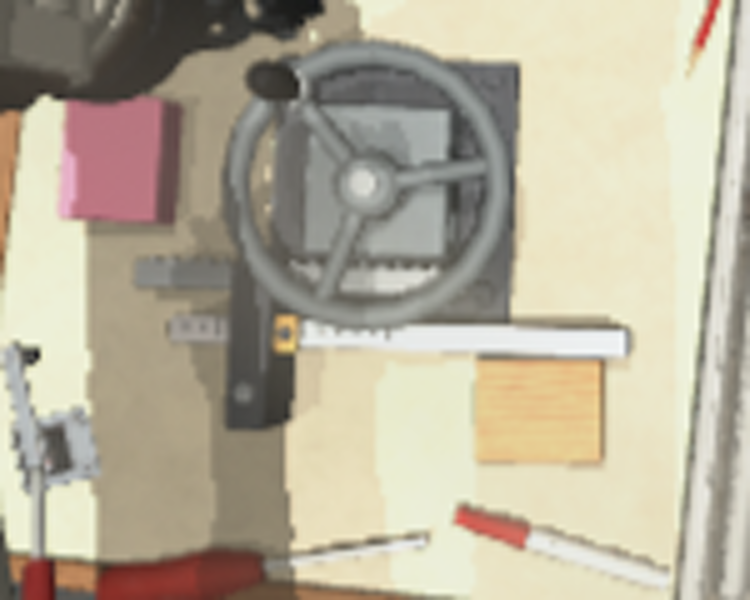

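The view shows the crank swung to (270,80), the clip at (273–298, 315–352), and the stop's top right edge at about x=263. The pine block is still at (475–603, 357–462). The face is in line with the mark within about 1 mm, so next I move to the right of the pine block.

Call:
carry_out:
  linear:
    - [-0.86, -0.93, 0]
    - [-0.86, -0.93, 0]
    - [-0.86, -0.93, 0]
    - [-0.86, -0.93, 0]
    - [-0.86, -0.93, 0]
    - [-0.86, -0.93, 0]
    - [-0.86, -0.93, 0]
    - [-0.86, -0.93, 0]
    - [-0.86, -0.93, 0]
    - [-0.86, -0.93, 0]
    - [-0.86, -0.93, 0]
    - [0, 0, 0]
  rotation:
    - [0, 0, 0.8]
    - [0, 0, 0.8]
    - [0, 0, 0.8]
    - [0, 0, 0.8]
    - [0, 0, 0.8]
    - [0, 0, 0.8]
    - [0, 0, 0.8]
    - [0, 0, 0.8]
    - [0, 0, 0.8]
    - [0, 0, 0.8]
    - [0, 0, 0.82]
    - [0, 0, 0]
  grip: [0.5, 0.5, 0.5, 0.5, 0.5, 0.5, 0.5, 0.5, 0.5, 0.5, 0.5, 0.5]

```text
time: 11.4
ee_pos: [0.4647, -0.1744, 0.2426]
tcp_rot: [-179.9, 0.0, 88.1]
wrist_force: [1.4, 0.7, -0.6]
opening: 0.0214
grasp_force: 0.0
```

Call:
carry_out:
  linear:
    - [0, 0, -1]
    - [0, 0, -1]
    - [0, 0, -1]
    - [0, 0, -1]
    - [0, 0, -1]
    - [0, 0, -1]
    - [0, 0, -1]
    - [0, 0, -1]
    - [0, 0, -1]
    - [0, 0, -1]
    - [0, 0, 0]
    - [0, 0, 0]
  rotation:
    - [0, 0, 0]
    - [0, 0, 0]
    - [0, 0, 0]
    - [0, 0, 0]
    - [0, 0, 0]
    - [0, 0, 0]
    - [0, 0, 0]
    - [0, 0, 0]
    - [0, 0, 0]
    - [0, 0, 0]
    - [0, 0, 0]
    - [0, 0, 0]
  grip: [0.5, 0.5, 0.5, 0.5, 0.5, 0.5, 0.5, 0.5, 0.5, 0.5, 0.5, 0.5]

```text
time: 12.6
ee_pos: [0.4663, -0.1726, 0.043]
tcp_rot: [-179.9, -0.0, 88.0]
wrist_force: [-0.1, -1.5, 0.4]
opening: 0.0213
grasp_force: 0.0
```

Call:
carry_out:
  linear:
    - [0, 0, -0.75]
    - [0, 0.5, 0]
    - [0.02, 0.5, 0]
    - [0.02, 0.5, 0]
    - [0.02, 0.5, 0]
    - [0.015, 0.5, 0]
    - [0.015, 0.5, 0]
    - [0, 0, 0]
  rotation:
    - [0, 0, 0]
    - [0, 0, 0]
    - [0, 0, 0]
    - [0, 0, 0]
    - [0, 0, 0]
    - [0, 0, 0]
    - [0, 0, 0]
    - [0, 0, 0]
  grip: [0.5, 0.5, 0.5, 0.5, 0.5, 0.5, 0.5, 0.5]

```text
time: 13.4
ee_pos: [0.4684, -0.1118, 0.0284]
tcp_rot: [180.0, -0.0, 88.2]
wrist_force: [0.1, 0.3, -0.5]
opening: 0.0213
grasp_force: 0.0
```

Call:
carry_out:
  linear:
    - [0.015, 0.5, 0]
    - [0.015, 0.5, 0]
    - [0.015, 0.5, 0]
    - [0.02, 0.5, 0]
    - [0.02, 0.5, 0]
    - [0.015, 0.4, 0]
    - [0, 0, 0]
    - [0, 0, 0]
  rotation:
    - [0, 0, 0]
    - [0, 0, 0]
    - [0, 0, 0]
    - [0, 0, 0]
    - [0, 0, 0]
    - [0, 0, 0]
    - [0, 0, 0]
    - [0, 0, 0]
  grip: [0.5, 0.5, 0.5, 0.5, 0.5, 0.5, 0.5, 0.5]

```text
time: 14.2
ee_pos: [0.4702, -0.0548, 0.0282]
tcp_rot: [-180.0, -0.0, 88.1]
wrist_force: [-0.4, -0.6, -0.1]
opening: 0.0214
grasp_force: 0.0
```

```bash
python3 -c "
from h import *
s=bot.camera('side');cv2.imwrite('pics/s6.png',s)
cv2.imwrite('pics/s6c.png',cv2.resize(s[200:330,200:340],None,fx=4.5,fy=4.5,interpolation=cv2.INTER_CUBIC))
p=bot.get_obs()['ee_pos'];print(R.T@(p[:2]-o))"
```

```text
[-0.13103462 -0.04419539]
```

View pics/s6c.png

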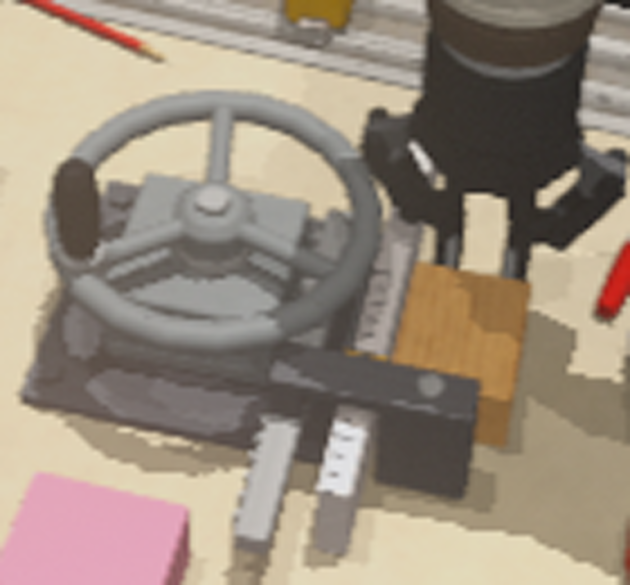

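The side view shows the block at crop (390–530, 265–440), between pusher and stop, against the fence. The gripper knuckle at (370,130) comes close to the wheel rim, so I'll back off, close the fingers and turn the tool 90° to keep the knuckles clear of the wheel.

Call:
carry_out:
  linear:
    - [-0.03, -1, 0]
    - [-0.03, -1, 0]
    - [0, 0, 0]
    - [0, 0, 0]
    - [0, 0, 0]
    - [0, 0, 0]
    - [0, 0, 0]
    - [0, 0, 0]
    - [0, 0, 0]
    - [0, 0, 0]
    - [0, 0, 0]
    - [0, 0, 0]
  rotation:
    - [0, 0, 0]
    - [0, 0, 0]
    - [0, 0, 1]
    - [0, 0, 1]
    - [0, 0, 1]
    - [0, 0, 1]
    - [0, 0, 1]
    - [0, 0, 1]
    - [0, 0, 1]
    - [0, 0, 1]
    - [0, 0, 1]
    - [0, 0, 1]
  grip: [0.5, 0.5, 1, 1, 1, 1, 1, 1, 1, 1, 1, 1]
  grip_force: 20

```text
time: 15.45
ee_pos: [0.469, -0.0954, 0.0282]
tcp_rot: [180.0, -0.0, 168.4]
wrist_force: [-0.5, -0.8, 0.5]
opening: 0.0001
grasp_force: 0.0
```

Call:
carry_out:
  linear:
    - [0, 0, 0]
    - [0, 0, 0]
    - [0, 0, 0]
  rotation:
    - [0, 0, 1]
    - [0, 0, 0.25]
    - [0, 0, 0]
  grip: [1, 1, 1]

```text
time: 15.75
ee_pos: [0.469, -0.0954, 0.0282]
tcp_rot: [180.0, -0.0, 178.1]
wrist_force: [-0.6, -0.2, 0.3]
opening: 0.0002
grasp_force: 0.0
```

Call:
carry_out:
  linear:
    - [0.12, 0.8, 0]
    - [0.02, 0.8, 0]
    - [0.01, 0.3, 0]
    - [0.01, 0.2, 0]
    - [0, 0.1, 0]
    - [0, 0, 0]
  rotation:
    - [0, 0, 0]
    - [0, 0, 0]
    - [0, 0, 0]
    - [0, 0, 0]
    - [0, 0, 0]
    - [0, 0, 0]
  grip: [1, 1, 1, 1, 1, 1]

```text
time: 16.35
ee_pos: [0.4723, -0.0512, 0.0283]
tcp_rot: [180.0, -0.0, 178.1]
wrist_force: [0.5, 0.1, -0.1]
opening: 0.0002
grasp_force: 0.0
```

Call:
carry_out:
  linear:
    - [0, 0.1, 0]
    - [0, 0.1, 0]
    - [0, 0.1, 0]
    - [0, 0, 0]
  rotation:
    - [0, 0, 0]
    - [0, 0, 0]
    - [0, 0, 0]
    - [0, 0, 0]
  grip: [1, 1, 1, 1]

```text
time: 16.75
ee_pos: [0.4723, -0.0449, 0.0283]
tcp_rot: [180.0, -0.0, 178.1]
wrist_force: [-0.7, 0.4, 0.5]
opening: 0.0002
grasp_force: 0.0
```

Call:
carry_out:
  linear:
    - [0, 0.05, 0]
    - [0, 0.05, 0]
    - [0, 0, 0]
  rotation:
    - [0, 0, 0]
    - [0, 0, 0]
    - [0, 0, 0]
  grip: [1, 1, 1]

```text
time: 17.05
ee_pos: [0.4723, -0.0435, 0.0283]
tcp_rot: [-179.9, 0.0, 178.1]
wrist_force: [-0.8, -3.7, -0.1]
opening: 0.0001
grasp_force: 2.2
```

```bash
python3 -c "
from h import *
s=bot.camera('side');t=bot.camera('top');cv2.imwrite('pics/s7.png',s)
a=cv2.resize(s[245:310,260:330],None,fx=6,fy=6,interpolation=cv2.INTER_CUBIC);b=cv2.resize(t[205:270,145:205],None,fx=6,fy=6,interpolation=cv2.INTER_CUBIC)
cv2.imwrite('pics/c7.png',np.hstack([a,b]))"
```

```text
(no output)
```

View pics/c7.png

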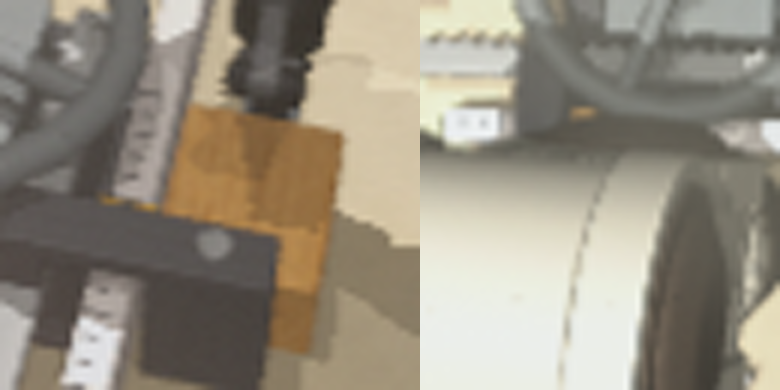

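The block is at the stop: side crop shows the stop's end overlapping the block face at (275,290), and the push force is −3.7 N. Next I go round to press it onto the fence.

Call:
carry_out:
  linear:
    - [0, -0.5, 0]
    - [0, -1, 0]
    - [-0.8, 0, 0]
    - [-0.8, 0, 0]
    - [-0.85, 0, 0]
    - [0, 0.85, 0]
    - [0, 0.85, 0]
    - [0, 0.85, 0]
    - [0, 0.85, 0]
    - [0, 0.8, 0]
    - [0, 0, 0]
  rotation:
    - [0, 0, 0]
    - [0, 0, 0]
    - [0, 0, 0]
    - [0, 0, 0]
    - [0, 0, 0]
    - [0, 0, 0]
    - [0, 0, 0]
    - [0, 0, 0]
    - [0, 0, 0]
    - [0, 0, 0]
    - [0, 0, 0]
  grip: [1, 1, 1, 1, 1, 1, 1, 1, 1, 1, 1]

```text
time: 18.25
ee_pos: [0.4233, 0.012, 0.0283]
tcp_rot: [179.9, 0.0, 178.2]
wrist_force: [0.5, 0.4, -0.8]
opening: -0.0002
grasp_force: 0.0
```

Call:
carry_out:
  linear:
    - [0.3, 0, 0]
    - [0.15, 0, 0]
    - [0.1, 0, 0]
    - [0.05, 0, 0]
    - [0, 0, 0]
  rotation:
    - [0, 0, 0]
    - [0, 0, 0]
    - [0, 0, 0]
    - [0, 0, 0]
    - [0, 0, 0]
  grip: [1, 1, 1, 1, 1]

```text
time: 18.75
ee_pos: [0.4353, 0.0106, 0.0281]
tcp_rot: [-180.0, -0.0, 178.0]
wrist_force: [0.2, -0.5, 1.3]
opening: 0.0001
grasp_force: 0.0
```

Call:
carry_out:
  linear:
    - [0.05, 0, 0]
    - [0.05, 0, 0]
    - [0, 0, 0]
  rotation:
    - [0, 0, 0]
    - [0, 0, 0]
    - [0, 0, 0]
  grip: [1, 1, 1]

```text
time: 19.05
ee_pos: [0.4363, 0.0107, 0.0281]
tcp_rot: [-180.0, -0.1, 178.1]
wrist_force: [-6.1, -1.3, 3.1]
opening: -0.0002
grasp_force: 3.1
```

Call:
carry_out:
  linear:
    - [0.05, 0, 0]
    - [0, 0, 0]
    - [0, 0, 0]
  rotation:
    - [0, 0, 0]
    - [0, 0, 0]
    - [0, 0, 0]
  grip: [1, 1, 1]

```text
time: 19.35
ee_pos: [0.4363, 0.0107, 0.0281]
tcp_rot: [-180.0, -0.2, 178.1]
wrist_force: [-11.6, -1.3, 8.3]
opening: -0.0002
grasp_force: 6.0
```

Call:
carry_out:
  linear:
    - [-0.5, 0, 0]
    - [-0.6, 0, 0.3]
    - [0, 0, 1]
    - [0, 0, 1]
    - [0, -1, 1]
    - [0, -1, 1]
    - [0, -1, 1]
    - [0, -1, 1]
    - [0, -1, 1]
    - [0, -1, 1]
    - [0, -1, 1]
    - [0, -1, 1]
  rotation:
    - [0, 0, 0]
    - [0, 0, 0]
    - [0, 0, 0]
    - [0, 0, 0]
    - [0, 0, 0]
    - [0, 0, 0]
    - [0, 0, 0]
    - [0, 0, 0]
    - [0, 0, 0]
    - [0, 0, 0]
    - [0, 0, 0]
    - [0, 0, 0]
  grip: [1, 1, 1, 1, 1, 1, 1, 1, 1, 1, 1, 1]

```text
time: 20.55
ee_pos: [0.4161, -0.1498, 0.2353]
tcp_rot: [-180.0, 0.1, 178.1]
wrist_force: [-0.1, -0.6, -0.0]
opening: 0.0001
grasp_force: 0.0
```

Call:
carry_out:
  linear:
    - [-0.3, -1, 0.3]
    - [-0.3, -1, 0.3]
    - [-0.3, -1, 0]
    - [-0.3, -1, 0]
    - [-0.3, -1, 0]
    - [-0.3, -1, 0]
    - [0, -1, 0]
    - [0, 0, 0]
  rotation:
    - [0, 0, 0]
    - [0, 0, 0]
    - [0, 0, 0]
    - [0, 0, 0]
    - [0, 0, 0]
    - [0, 0, 0]
    - [0, 0, 0]
    - [0, 0, 0]
  grip: [1, 1, 1, 1, 1, 1, 1, 1]

```text
time: 21.35
ee_pos: [0.38, -0.2905, 0.246]
tcp_rot: [-180.0, 0.0, 178.0]
wrist_force: [-0.7, -0.8, 0.5]
opening: -0.0001
grasp_force: 0.0
```

```bash
python3 - <<'E'
from h import *
look('t8');t=cv2.imread('pics/t8.png');s=bot.camera('side');cv2.imwrite('pics/s8.png',s)
# block top: tan mask
for n,I in(("top",t),("side",s)):
  h=cv2.cvtColor(I,cv2.COLOR_BGR2HSV);m=cv2.inRange(h,(10,90,90),(28,255,255))
  u=proj(n,[*(R@[-.125,.0195]+o),.04]).astype(int)
  k=np.zeros_like(m);k[u[1]-40:u[1]+40,u[0]-40:u[0]+40]=255;m&=k
  c=max(cv2.findContours(m,0,2)[0],key=cv2.contourArea);r=cv2.minAreaRect(c);print(n,u,cv2.contourArea(c),r)
  if n=="top":
    for q in cv2.boxPoints(r):print(np.round(R.T@(ray("top",q,.04)[:2]-o)*1000,1))
xs=np.arange(-.17,-.10,.0015);
ys=np.arange(-.03,.07,.001)
for x in(-.14,-.12): print("top r-b along y from -30, z.04",x,np.subtract(*prof(t,"top",x,.04,ys)[:,[2,0]].T).astype(int).tolist())
ys=np.arange(.05,.065,.001)
for x in(-.137,-.11): print('face s8',x,prof(s,'side',x,.069,ys).mean(1).astype(int).tolist())
a=cv2.resize(t[160:270,130:240],None,fx=5,fy=5,interpolation=cv2.INTER_CUBIC);cv2.imwrite('pics/c8.png',a)
E
```

```text
clip profile [7, 8, 10, 14, 28, 42, 58, 70, 83, 91, 91, 91, 92, 92, 93, 94, 94, 94, 84, 61, 38, 22, 16, 10, 8, 7, 6, 6, 5, 5, 5, 5] [43.6, 57.4]
gray z 0.069 from y=45: [188, 182, 172, 143, 112, 85, 78, 73, 71, 76, 82, 90, 103, 116, 123, 126, 128, 132, 138, 144, 151, 160, 169, 172, 172, 172, 170, 166, 162, 153, 142, 133, 139, 147, 158, 179, 200, 217, 222, 227, 230, 230, 230, 230, 230]
gray z 0.004 from y=45: [199, 199, 199, 200, 200, 200, 201, 201, 201, 201, 200, 200, 199, 199, 197, 195, 193, 187, 182, 171, 141, 110, 83, 77, 74, 72, 77, 82, 88, 99, 111, 122, 126, 128, 130, 134, 140, 145, 153, 162, 171, 175, 177, 179, 178]
top [182 238] 225.5 ((182.5, 236.0), (26.0, 25.0), 90.0)
[-79.4  59.6]
[-77.2 -14.9]
[-153.6  -17.9]
[-155.9   56.2]
side [300 277] 577.5 ((297.59613037109375, 282.0192565917969), (31.77081298828125, 37.45818328857422), 11.309932708740234)
top r-b along y from -30, z.04 -0.14 [36, 37, 39, 41, 43, 41, 40, 40, 42, 45, 50, 58, 67, 73, 74, 75, 75, 75, 76, 76, 76, 76, 76, 77, 77, 77, 77, 77, 77, 78, 78, 78, 78, 78, 78, 77, 77, 77, 77, 77, 77, 77, 77, 77, 77, 77, 76, 75, 75, 75, 75, 76, 76, 77, 78, 78, 78, 78, 78, 78, 78, 79, 80, 80, 80, 80, 80, 80, 81, 81, 82, 83, 83, 84, 85, 85, 86, 87, 88, 89, 89, 90, 91, 91, 90, 74, 58, 42, 30, 18, 8, 7, 6, 5, 4, 3, 2, 1, 1, 1]
top r-b along y from -30, z.04 -0.12 [41, 41, 42, 42, 43, 42, 40, 38, 40, 46, 52, 60, 69, 77, 80, 80, 79, 79, 79, 79, 79, 79, 80, 79, 79, 79, 79, 78, 77, 78, 78, 78, 79, 80, 80, 81, 81, 81, 81, 82, 83, 83, 84, 84, 85, 85, 85, 86, 86, 86, 85, 85, 85, 84, 84, 84, 83, 83, 83, 83, 83, 83, 82, 82, 82, 82, 82, 82, 82, 82, 82, 82, 82, 82, 82, 82, 82, 82, 82, 83, 85, 86, 88, 87, 86, 80, 55, 30, 10, 10, 10, 9, 9, 8, 7, 5, 4, 3, 3, 2]
face s8 -0.137 [180, 180, 180, 179, 178, 175, 158, 141, 130, 127, 123, 124, 125, 125, 124]
face s8 -0.11 [177, 177, 176, 175, 170, 160, 149, 139, 131, 124, 124, 124, 125, 126, 126]
```

View pics/c8.png

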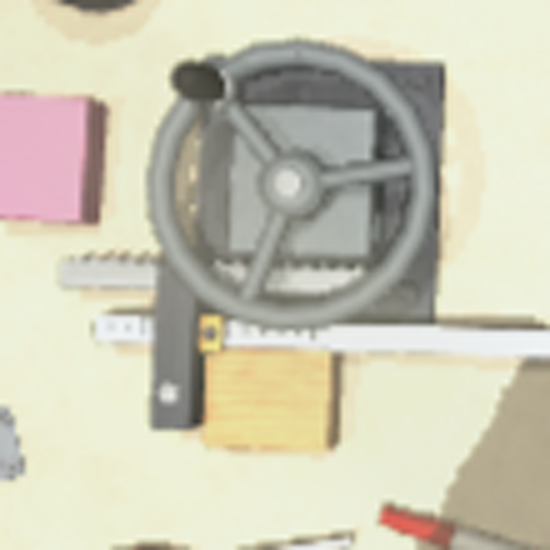

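The view shows the block flush: left edge at x≈203 against the stop, back edge at y≈350 against the fence, clip (200–222, 315–350) in line with the stop's face. I'll check that the wheel did not turn when released, comparing spoke angles.

```bash
python3 - <<'E'
from h import *
hub=np.array(ray("top",(187.2,196),.09)[:2])
for f in("t2","t3","t4","t5","t8"):
  g=cv2.GaussianBlur(cv2.imread(f"pics/{f}.png"),(0,0),.6)
  for lo in(120,-115):
    out=[]
    for r in(.045,.052,.058):
      A=np.arange(lo,lo+70,2)
      p=[cv2.getRectSubPix(g.astype(np.float32),(1,1),tuple(map(float,proj("top",[o[0]+r*np.cos(np.radians(a)),o[1]+r*np.sin(np.radians(a)),.085]))))[0,0].mean() for a in A]
      out.append(np.array(p).astype(int).tolist())
    print(f,lo,out[1])
E
```

```text
t2 120 [96, 95, 92, 89, 87, 87, 87, 88, 89, 90, 90, 88, 87, 86, 87, 87, 89, 95, 99, 103, 105, 107, 112, 125, 144, 154, 159, 159, 161, 163, 162, 160, 158, 157, 156]
t2 -115 [82, 76, 75, 73, 67, 64, 62, 62, 61, 62, 62, 64, 66, 67, 68, 68, 69, 70, 70, 69, 68, 66, 65, 72, 84, 99, 113, 123, 128, 133, 136, 137, 138, 139, 138]
t3 120 [85, 86, 87, 89, 92, 94, 98, 104, 111, 115, 114, 109, 104, 111, 122, 131, 135, 129, 123, 118, 126, 136, 143, 148, 151, 154, 156, 162, 165, 166, 165, 166, 167, 167, 166]
t3 -115 [106, 101, 92, 80, 72, 68, 67, 69, 76, 90, 110, 129, 135, 129, 115, 93, 78, 70, 71, 72, 71, 71, 70, 78, 91, 107, 122, 133, 140, 147, 151, 152, 153, 154, 154]
t4 120 [102, 104, 106, 109, 109, 109, 110, 111, 114, 117, 116, 111, 106, 103, 104, 105, 111, 124, 133, 138, 134, 127, 123, 128, 142, 150, 154, 154, 156, 159, 162, 164, 165, 166, 167]
t4 -115 [107, 102, 93, 81, 74, 69, 67, 66, 66, 67, 69, 74, 88, 105, 124, 133, 134, 125, 106, 88, 75, 71, 70, 79, 92, 108, 123, 134, 141, 148, 152, 153, 154, 154, 154]
t5 120 [112, 113, 113, 113, 113, 113, 114, 116, 119, 121, 120, 117, 113, 109, 108, 105, 108, 120, 130, 140, 139, 135, 128, 128, 137, 147, 154, 157, 159, 162, 163, 166, 170, 180, 188]
t5 -115 [113, 108, 97, 85, 76, 72, 69, 69, 68, 69, 71, 76, 86, 102, 120, 133, 139, 137, 119, 100, 82, 76, 74, 83, 98, 116, 133, 146, 155, 164, 169, 171, 173, 173, 172]
t8 120 [135, 136, 136, 136, 136, 136, 137, 139, 142, 144, 143, 139, 135, 131, 129, 125, 127, 141, 153, 164, 162, 156, 146, 142, 148, 156, 162, 167, 175, 184, 188, 192, 194, 197, 199]
t8 -115 [116, 110, 100, 88, 79, 75, 72, 71, 71, 72, 74, 79, 91, 109, 130, 145, 152, 150, 129, 107, 86, 78, 76, 85, 100, 118, 135, 148, 157, 165, 171, 173, 174, 175, 174]
```

```bash
python3 -c "
from h import *
print(bot.job_done())"
```

```text
the job is handed in; nothing more can be done
None
```

I handed the job in after about 21.5 s of the 61 s allowed. The stop face was wound back about 10 mm past the mark, then in again to within about 1 mm of it, with the free play taken up in the winding-in direction. The pine block is flat against both the stop and the fence, and the tape measure and mug were not touched. These are my own camera and force readings; the hand-in gave no verdict.

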